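Put the remote away in the tilt-out bin and shut it

TASK

Put the silver remote away in the grey tilt-out bin: lower it into the open mouth and let go there (do not toss it or drop it from high up), then push the tipped-out front up and back until the bin is fully shut with the remote inside. Leave the mug, the nail clipper and the candle glass where they are.

Things in the scene. Friction and masses are not known exactly. Their poses are not given: they have to be found in the camera images.
- remote: Silver TV remote, a loose slab 150 x 36 x 18 mm, about 0.11 kg, lying flat, buttons up, in the low wooden tray. Origin: centre of its underside. x along its length, y across its 36 mm width, z up out of the buttons.
- tray: Fixed dark lacquered wooden tray, 220 (its x) x 340 (its y) x 20 mm high, walls 6 mm; its inner floor is about 6 mm above the table. Origin: centre of its underside. The remote and the nail clipper lie in it. It may stand to the robot's left or right, the bin on the other side.
- bin: Fixed housing of the pale grey plastic tilt-out bin: 170 deep (its x), 232 wide (its y), 195 mm high, open only at the front, with a closed top. Origin: on the table under the middle of the front opening (the hinge line), so the housing reaches from x = 0 to x = 170 mm; its front looks along its -x, roughly towards the robot.
- bucket (a joint): Tilt of the bin's moving front bucket, rad: 0 = shut (front panel upright, flush with the housing's front), larger = tipped further forward towards the robot; stop at 1.05; starts 0.8 to 1.0 open. The hinge is stiff (0.25 N m friction, no spring): the bucket stays where it is left; roughly 2 to 5 N pushed at the top edge moves it.
- bucket_frame (a point): Frame of the moving bucket; it turns with it. Origin on the hinge line, 20 mm above the table straight over the bin's origin, midway across, at the front panel's outer face. y along the hinge; z up the front panel; x from the panel into the bucket (to the back of the housing when shut). Front panel: 170 high, 214 wide, 5 mm thick.
- bucket_floor (a point): Middle of the bucket's inner floor; axes as bucket_frame, from which it lies at x 57, z 5 mm. Bucket floor 115 deep, 5 mm thick; side walls 5 mm thick, 204 mm apart inside, 110 high (150 in the front 60 mm); back wall only 60 mm high. Load it from above, through the gap between the housing's top front edge and the tipped panel's top edge.
- flap_top (a point): Middle of the top edge of the bucket's front panel, outer face: 170 mm up the panel from the hinge. It is 190 mm above the table when shut, and about 110 to 140 mm above it as it starts, some 120 to 145 mm in front of the housing.
- mug: Black ceramic mug, 82 mm across, 95 mm high, standing at the far middle of the table. Origin: centre of its underside. Leave alone.
- clipper: Chrome nail clipper 80 x 14 x 14 mm lying in the tray beside the remote. Origin: centre of its underside, x along its length. Leave alone.
- candle_glass: Amber candle glass, 76 mm across, 80 mm high, on the left of the table. Origin: centre of its underside. Leave alone.
There are look-alikes about, which are no part of the job. There is more than one size of the remote; the one meant has the size given above.

How it is judged (in metres and radians):
On the way, in this order (a step that is already met when the one before it is completed fails the run):
1. the remote lies in the open bucket (at least 0.3 rad open), let go (x of remote in the frame of bucket_frame between 0 and 0.115 m and y of remote in the frame of bucket_frame between -0.105 and 0.105 m and z of remote in the frame of bucket_frame between 0 and 0.13 m and contact force between remote and the fingers below 0.05 N and value of joint bucket above 0.3 rad), for 0.2 s.
2. the bucket is shut, the remote inside (x of remote in the frame of bucket_frame between 0 and 0.115 m and y of remote in the frame of bucket_frame between -0.105 and 0.105 m and z of remote in the frame of bucket_frame between 0 and 0.13 m and value of joint bucket below 0.05 rad), for 0.2 s.
At the end, for the whole second after the job is handed in: The remote lies at rest inside the bucket (its origin between the bucket's front panel and back wall and between its side walls, less than 130 mm up from the hinge), let go, and the bucket is shut to within 0.05 rad (about 8 mm at the top edge) (all of step 2 and contact force between remote and the fingers below 0.05 N and linear speed of remote below 0.03 m/s); the robot touches nothing.
It fails at once if the remote is tossed or dropped from high up (moves faster than 1.4 m/s, a free fall of some 100 mm, when not held) (contact force between remote and the fingers below 0.05 N and linear speed of remote above 1.4 m/s).
It fails at once if the mug, the nail clipper or the candle glass is moved by more than 30 mm (distance of any of mug, clipper, candle_glass from where it was at the start of the episode above 0.03 m).
It also fails if it takes over 58 s, if anything falls off the work surface, if the arm or the gripper's body presses on something with over 40 N, if the wrist force passes 120 N, or if a joint passes its speed limit or range.

ROBOT

A 7-joint arm with a two-finger parallel gripper is mounted at the origin on the work surface. World frame = base frame: x ahead of the robot, y to its left, z up, the work surface at z = 0. Lengths are in m, angles in degrees, forces in N, time in s.
With the tool pointing down it reaches from about 0.425 to 0.825 m from the base axis. Payload 3.6 kg.
Tool frame: the origin (TCP) lies between the finger pads; the fingertips stand arm.nose_length ahead of it and the grasp point (between the pads) lies 11 mm behind it (arm.nose_length is the distance from the TCP to the fingertips, in m); z points along the fingers, y is the line along which they close (so a half turn about z gives the same grasp; the last joint's range is limited). The gripper opens to 93 mm and grips with 3 to 60 N. Pads are 15 mm wide; open, the fingers measure 128 mm over their backs; the gripper's body (75 mm by 188 mm) begins 65 mm behind the grasp point.
Start: joints at [65.46, 35.231, -0.722, 81.555, 0.464, 63.22, -2.315], TCP at [0.254, -0.598, 0.227] pointing down, gripper open.
Joint ranges: [-178.69, 178.69], [-17.37, 117.87], [-77.05, 75.6], [15.02, 138.74], [-78.02, 258.01], [0.78, 113.62], [-162.83, 162.83]. Speed limits (degrees/s): [159.86, 159.86, 180, 180, 180, 180, 180].

INTERFACE

Orientations are given as [roll, pitch, yaw] about the fixed x, y, z axes, in that order (R = Rz(yaw) Ry(pitch) Rx(roll)).
In Python, from station import arm, eyes, job_done gives the robot as it stands.
- The arm moves only by the tool servo_tool, never from a script. Its argument "series" is a list of rows, each a list of 5 numbers: the shift along the tool's x, y, z in units of 25 mm (1.0 is 25 mm), then the turn about the tool's z in units of 6 degrees (1.0 is 6 degrees), then the closure, from 0 (fully open) to 1 (shut). In form: [[tx, ty, tz, spin, claw], ...]. A call has exactly 5 rows; each row shifts and turns the commanded pose from where the row before left it, along the tool's axes as they then stand; what a row does not reach is not made up. A row lasts 1/12 s, in which the tool goes at most 41.7 mm and 7.16 degrees, less where a joint would pass 70% of its speed; a pose out of reach is approached as far as the arm can. A call is refused whole if a number of a shift passes 1 or a number of a turn 1, either way. A call with a gripper value outside its range is refused whole. The fingers move at their own pace and stop on an object; "grip_force" is the grip in N (left out, the last holds). Time passes only in rows, so rows that do not move let the fingers close, or fill a call up. It gives the time, the measured TCP pose, the force, the opening and the grip force at its end, in the units of the state.
- arm.get_obs(): the state, without advancing time (a new reading comes with each control period).
- eyes.camera(name): name is "side" or "top" or "wrist"; returns (picture, depth): 480x640x3 uint8, red, green, blue; 480x640 float32, m along the optical axis (not along the pixel's ray), 0 where there is no reading.
- eyes.get_calibration(name): a dict with "fx", "fy", "cx", "cy" (pixels), "dist_coeffs" ([k1, k2, p1, p2, k3] as OpenCV has them; the pictures are not rectified), "camera_from_world" (4x4, takes a point from world to camera coordinates); the wrist camera has in their place "mount" (4x4, takes a point from camera to tool coordinates, whose origin is the TCP and whose axes are the flange's). Camera axes: x right, y down, z forward; pixel columns grow to the right and rows downward; lengths in m; the calibration is good to about 2 mm. A picture is of the moment at which its call begins: read the wrist's pose just before it. get_calibration takes no time and is no camera call.
- job_done(): hands the job in; it is judged then, once.
Trained networks look in the newest picture that a camera, given by its name, has taken for a name from the list of things; names that differ only in an ending like _2 or _b are one class to them, and where a whole thing is asked for, a point or a joint stands for the part that bears it (a point fixed in the world has none). Each returns a list of dicts, best first, with "score" (0 to 1); they miss things now and then, are a little off and sometimes report something else, mostly with a low value. They report only what shows in the picture. A call takes as long as a camera call. They do not tell look-alikes from the thing itself.
- eyes.look_for(camera, query): "position" ([x, y, z] in m, in world coordinates, good to about 4 mm: the middle of the surface that is visible of it).
- eyes.tip_of(camera, query): "position" ([x, y, z] in m, in world coordinates, good to about 4 mm: a listed point, or the origin of a listed thing).
The state is a dict: "time_s": time; "qpos": joint angles; "joint_vel": joint speeds; "joint_efforts": joint torques, N m; "ee_pos": TCP position; "eef_rot": TCP orientation; "force": force on the tool from outside, world axes, zero at the start; "torque": the same for the moment, N m; "grip_width": finger opening in m; "finger_force": force on a finger pad.
Only numpy, scipy, OpenCV 4.12 (cv2) and the standard library are available. Lean on these libraries where they do the work, as an engineer would, in place of code of your own. Each camera call takes 0.05 s, during which the arm holds its last target. There are 200 camera calls.

## Working session

There is one attempt and no reset: what is moved stays moved. The work goes in short steps, Python scripts to look and compute and a tool call to move; the robot and the scene stay as the last step left them, time stands still between calls to the robot, and variables do not carry over. Pictures are saved under pics/ and viewed, at most 10 in all, crops included, and the job is handed in when it is done.

Besides the shell and the picture viewer there is one more tool, called as name(argument=value, ...) on one line, values as JSON. servo_tool: Moves the arm, as the interface text tells. Its arguments: {"type":"object","properties":{"series":{"type":"array"},"grip_force":{"type":"number"}},"required":["series"]}

```bash
mkdir -p pics; cat > h.py <<'E'
import numpy as np, cv2
from station import arm, eyes, job_done
def snap(cam,fn):
    p,d=eyes.camera(cam); cv2.imwrite('pics/'+fn,p[:,:,::-1]); np.save('pics/'+fn[:-4]+'_d.npy',d); return p,d
def world(cam,d,uv):
    c=eyes.get_calibration(cam); K=np.array([[c['fx'],0,c['cx']],[0,c['fy'],c['cy']],[0,0,1.]])
    uv=np.array(uv,float).reshape(-1,1,2); n=cv2.undistortPoints(uv,K,np.array(c['dist_coeffs']))[:,0]
    z=np.array([d[int(round(v)),int(round(u))] for u,v in uv[:,0]])
    P=np.c_[n*z[:,None],z,np.ones(len(z))]
    return (P@np.linalg.inv(np.array(c['camera_from_world'])).T)[:,:3]
E
python3 - <<'E'
from h import *
o=arm.get_obs(); print({k:np.round(v,3) for k,v in o.items()}, arm.nose_length)
snap('top','top1.png')
for q in ['remote','clipper','tray','bucket','bin','mug','candle_glass']:
    print(q,[(np.round(r['position'],3).tolist(),round(r['score'],2)) for r in eyes.look_for('top',q)][:4])
for q in ['remote','flap_top','bucket_frame','bucket_floor','bin','tray']:
    print(q,[(np.round(r['position'],3).tolist(),round(r['score'],2)) for r in eyes.tip_of('top',q)][:4])
snap('side','side1.png')
for q in ['flap_top','bucket_frame','bucket_floor','bin','remote']:
    print(q,[(np.round(r['position'],3).tolist(),round(r['score'],2)) for r in eyes.tip_of('side',q)][:4])
E
```

```text
{'time_s': np.float64(0.0), 'qpos': array([65.46 , 35.29 , -0.722, 81.64 ,  0.468, 63.219, -2.314]), 'joint_vel': array([-0.056, -0.005, -0.128,  0.019, -0.019, -0.076, -0.013]), 'joint_efforts': array([-1.0000e-03, -4.5893e+01,  2.0900e-01, -1.6574e+01, -6.1000e-02,
        2.0000e-02,  0.0000e+00]), 'ee_pos': array([ 0.254, -0.598,  0.225]), 'eef_rot': array([-1.79854e+02,  6.00000e-03,  2.30270e+01]), 'force': array([ 0.142,  0.517, -0.86 ]), 'torque': array([-0.01 , -0.019, -0.003]), 'finger_force': np.float64(0.0), 'grip_width': np.float64(0.093)} 0.008
remote [([0.321, -0.267, 0.024], 0.97), ([0.588, -0.186, 0.024], 0.84), ([0.259, 0.221, 0.027], 0.79)]
clipper [([0.63, -0.348, 0.014], 0.42)]
tray [([0.595, -0.231, 0.006], 0.74)]
bucket [([0.538, 0.249, 0.07], 0.91)]
bin [([0.613, 0.259, 0.197], 0.86)]
mug [([0.764, -0.018, 0.041], 0.77)]
candle_glass [([0.544, 0.561, 0.044], 0.88)]
remote [([0.265, 0.221, -0.001], 0.95), ([0.592, -0.189, 0.009], 0.71), ([0.323, -0.27, 0.002], 0.69)]
flap_top [([0.455, 0.228, 0.116], 0.83)]
bucket_frame [([0.592, 0.256, 0.015], 0.96)]
bucket_floor [([0.618, 0.259, 0.071], 0.59)]
bin [([0.592, 0.252, 0.001], 0.77)]
tray [([0.599, -0.226, 0.001], 0.56)]
flap_top [([0.453, 0.227, 0.114], 0.7)]
bucket_frame [([0.593, 0.256, 0.02], 0.59)]
bucket_floor [([0.624, 0.257, 0.072], 0.66)]
bin [([0.596, 0.252, 0.003], 0.76)]
remote [([0.593, -0.192, 0.004], 0.75), ([0.267, 0.222, 0.004], 0.69), ([0.321, -0.272, -0.0], 0.64)]
```

View pics/top1.png

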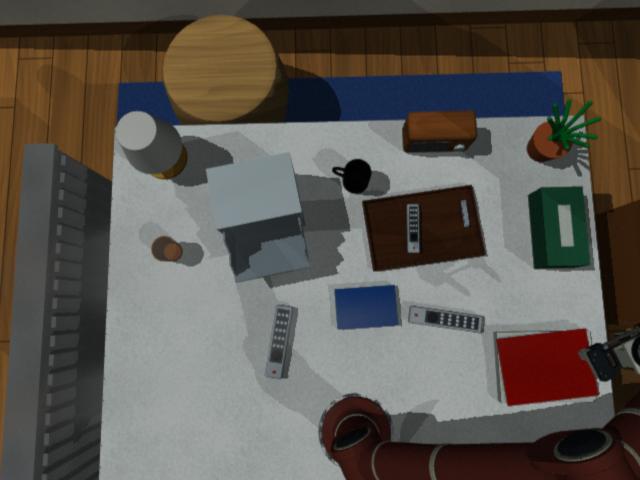

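View pics/side1.png

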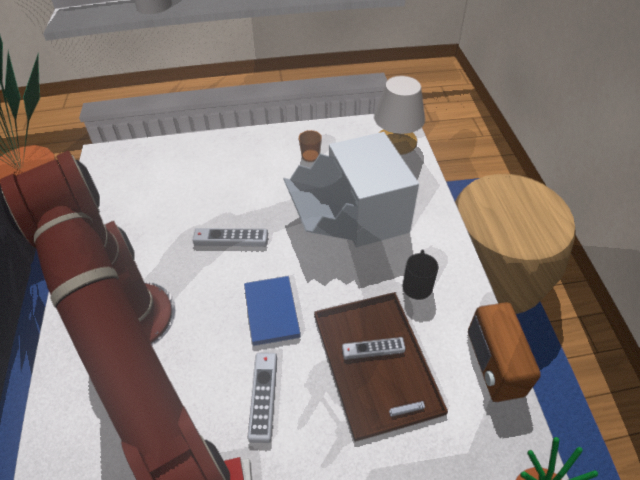

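The picture shows the target remote in the tray at about (413,228). The two larger look-alikes are on the table at (280,340) and (447,318). The clipper is at (464,213), and the open bin's mouth is at about (265,250). Next I measure the remote's axis and the bin's geometry.

```bash
python3 - <<'E'
from h import *
p=cv2.imread('pics/top1.png'); d=np.load('pics/top1_d.npy')
def allw(u0,u1,v0,v1):
    U,V=np.meshgrid(range(u0,u1),range(v0,v1)); uv=np.c_[U.ravel(),V.ravel()]
    return uv,world('top',d,uv)
uv,W=allw(395,432,195,262)
g=p[uv[:,1],uv[:,0]].astype(int)
m=(W[:,2]>0.016)&(W[:,2]<0.04)&(np.hypot(W[:,0]-.588,W[:,1]+.187)<.09)
r=cv2.minAreaRect(W[m][:,:2].astype(np.float32)*1000); print('remote',r,m.sum(),np.median(W[m][:,2]))
uv,W=allw(195,325,145,290)
m=W[:,2]>0.188
r=cv2.minAreaRect(W[m][:,:2].astype(np.float32)*1000); print('housing',r,np.median(W[m][:,2])); print(cv2.boxPoints(r))
# bucket slice along bin axis
b=np.deg2rad(11.); ex=np.array([np.cos(b),np.sin(b)]); ey=np.array([-np.sin(b),np.cos(b)])
q=W[:,:2]-[.592,.254]; X=q@ex; Y=q@ey
for x in np.arange(-.18,.01,.01):
    k=(abs(X-x)<.004)&(abs(Y)<.06)
    if k.any(): print(round(x,3),np.round(np.percentile(W[k][:,2],[10,50,90]),3))
E
```

```text
remote ((592.6803588867188, -187.54112243652344), (36.97907257080078, 149.13311767578125), 88.8796615600586) 590 0.02357389665637366
housing ((544.2113037109375, 240.68585205078125), (442.9637756347656, 236.8907928466797), 12.81484603881836) 0.19463481286991946
[[301.9748   307.05606 ]
 [354.5174    76.065765]
 [786.4478   174.31564 ]
 [733.9052   405.30594 ]]
-0.18 [-0.004  0.     0.004]
-0.17 [-0.003 -0.     0.004]
-0.16 [-0.004 -0.     0.003]
-0.15 [-0.003 -0.     0.003]
-0.14 [-0.002  0.111  0.117]
-0.13 [0.105 0.109 0.112]
-0.12 [0.099 0.102 0.105]
-0.11 [0.092 0.095 0.099]
-0.1 [0.086 0.09  0.093]
-0.09 [0.079 0.083 0.086]
-0.08 [0.073 0.076 0.079]
-0.07 [0.066 0.07  0.073]
-0.06 [0.06  0.063 0.067]
-0.05 [0.053 0.057 0.061]
-0.04 [0.046 0.05  0.054]
-0.03 [0.04  0.044 0.047]
-0.02 [0.034 0.037 0.042]
-0.01 [0.027 0.03  0.034]
0.0 [0.027 0.042 0.197]
```

servo_tool(series=[[0,0,0,1,0],[0,0,0,1,0],[0,0,0,1,0],[0,0,0,1,0],[0.8,-1,0,0,0]], grip_force=15)

```text
time_s: 1.42
ee_pos: [0.2678, -0.5786, 0.2264]
eef_rot: [179.7, 0.3, -1.8]
force: [-0.6, -0.7, 0.9]
grip_width: 0.0929
finger_force: 0.0
```

servo_tool(series=[[0.8,-1,0,0,0],[0.8,-1,0,0,0],[0.8,-1,0,0,0],[0.8,-1,0,0,0],[0.8,-1,0,0,0]])

```text
time_s: 1.83
ee_pos: [0.3777, -0.449, 0.2269]
eef_rot: [180.0, -0.0, -1.0]
force: [0.3, -0.3, 0.6]
grip_width: 0.0932
finger_force: 0.0
```

servo_tool(series=[[0.8,-1,0,0,0],[0.8,-1,0,0,0],[0.8,-1,0,0,0],[0.8,-1,0,0,0],[0.8,-1,0,0,0]])

```text
time_s: 2.25
ee_pos: [0.4798, -0.3257, 0.2269]
eef_rot: [180.0, -0.0, -1.0]
force: [-0.2, -0.7, 0.8]
grip_width: 0.0932
finger_force: 0.0
```

servo_tool(series=[[0.8,-1,0.5,0,0],[0.8,-1,0.5,0,0],[0.8,-1,0.5,0,0],[0.8,-1,0.5,0,0],[0,0,0,0,0]])

```text
time_s: 2.67
ee_pos: [0.5645, -0.2185, 0.1739]
eef_rot: [-179.5, 0.0, -0.3]
force: [0.6, 1.4, 0.3]
grip_width: 0.0931
finger_force: 0.0
```

servo_tool(series=[[0.6,-0.6,0.5,0,0],[0.5,-0.6,0.7,0,0],[0,0,0.8,0,0],[0,0,0.8,0,0],[0,0,0,0,0]])

```text
time_s: 3.08
ee_pos: [0.5859, -0.1974, 0.1027]
eef_rot: [-179.9, 0.5, -0.9]
force: [-0.6, 0.4, -0.9]
grip_width: 0.093
finger_force: 0.0
```

servo_tool(series=[[0.25,-0.4,0.5,0,0],[0,0,0.6,0,0],[0,0,0.6,0,0],[0,0,0.6,0,0],[0,0,0,0,0]])

```text
time_s: 3.5
ee_pos: [0.5941, -0.1878, 0.0472]
eef_rot: [-179.9, 0.2, -1.0]
force: [-0.9, 1.0, -0.5]
grip_width: 0.093
finger_force: 0.0
```

```bash
python3 - <<'E'
from h import *
print(np.round(arm.get_obs()['ee_pos'],4)); snap('wrist','w1.png')
for q in ['remote']: print([(np.round(r['position'],3).tolist(),round(r['score'],2)) for r in eyes.tip_of('wrist',q)][:3])
E
```

```text
[ 0.5941 -0.1878  0.0472]
[([0.596, -0.192, 0.009], 0.8)]
```

Centred above the remote. I'll go down to about z 0.017 and close.

servo_tool(series=[[0,0,0.5,0,0],[0,0,0.4,0,0],[0,0,0.2,0,0],[0,0,0,0,0],[0,0,0,0,0]])

```text
time_s: 4.02
ee_pos: [0.5947, -0.1889, 0.0212]
eef_rot: [-180.0, 0.0, -1.0]
force: [0.0, 0.1, 0.1]
grip_width: 0.093
finger_force: 0.0
```

servo_tool(series=[[0,0,0.2,0,0],[0,0,0,0,1],[0,0,0,0,1],[0,0,0,0,1],[0,0,0,0,1]], grip_force=20)

```text
time_s: 4.43
ee_pos: [0.5952, -0.189, 0.0169]
eef_rot: [180.0, -0.0, -1.0]
force: [0.2, -0.8, 0.5]
grip_width: 0.0707
finger_force: 0.0
```

servo_tool(series=[[0,0,0,0,1],[0,0,0,0,1],[0,0,0,0,1],[0,0,0,0,1],[0,0,0,0,1]])

```text
time_s: 4.85
ee_pos: [0.595, -0.1889, 0.0167]
eef_rot: [-180.0, -0.0, -1.0]
force: [1.0, -0.5, -0.0]
grip_width: 0.0375
finger_force: 0.0
```

servo_tool(series=[[0,0,0,0,1],[0,0,0,0,1],[0,0,-0.3,0,1],[0,0,-0.6,0,1],[0,0,-0.8,0,1]], grip_force=25)

```text
time_s: 5.27
ee_pos: [0.5936, -0.1884, 0.0584]
eef_rot: [-179.9, 0.2, -1.0]
force: [-0.5, -0.1, -1.2]
grip_width: 0.0357
finger_force: 25.0
```

servo_tool(series=[[0,0,-0.9,0,1],[0,0,-0.9,0,1],[0,0,-0.9,0,1],[0,0,-0.9,0,1],[0,0,-0.9,0,1]])

```text
time_s: 5.68
ee_pos: [0.5946, -0.1888, 0.1732]
eef_rot: [-180.0, 0.0, -1.0]
force: [0.2, -0.2, -1.8]
grip_width: 0.0358
finger_force: 25.0
```

servo_tool(series=[[0,0,-0.9,0,1],[0,0,-0.9,0,1],[0,0,-0.5,0,1],[0,0,0,0,1],[0,0,0,0,1]])

```text
time_s: 6.1
ee_pos: [0.5949, -0.1889, 0.2298]
eef_rot: [180.0, -0.1, -1.0]
force: [-0.2, 0.5, -1.0]
grip_width: 0.0358
finger_force: 25.0
```

servo_tool(series=[[-0.2,-1,0,0,1],[-0.2,-1,0,0,1],[-0.2,-1,0,0,1],[-0.2,-1,0,0,1],[-0.2,-1,0,0,1]])

```text
time_s: 6.52
ee_pos: [0.5705, -0.0622, 0.2273]
eef_rot: [-180.0, 0.2, -1.0]
force: [0.4, 0.3, -1.1]
grip_width: 0.0357
finger_force: 25.0
```

servo_tool(series=[[-0.2,-1,0,0,1],[-0.2,-1,0,0,1],[-0.2,-1,0,0,1],[-0.2,-1,0,0,1],[-0.2,-1,0,0,1]])

```text
time_s: 6.93
ee_pos: [0.5476, 0.0629, 0.2274]
eef_rot: [180.0, 0.2, -1.0]
force: [0.1, 0.2, -0.7]
grip_width: 0.036
finger_force: 25.0
```

servo_tool(series=[[-0.2,-1,0,0,1],[-0.2,-1,0,0,1],[-0.2,-1,0,0,1],[-0.2,-1,0,0,1],[-0.2,-1,0,0,1]])

```text
time_s: 7.35
ee_pos: [0.5248, 0.1881, 0.2274]
eef_rot: [179.9, 0.2, -1.0]
force: [0.7, -0.1, -0.8]
grip_width: 0.0357
finger_force: 25.0
```

servo_tool(series=[[-0.2,-1,0,0,1],[-0.2,-1,0,0,1],[0,0,0,-1,1],[0,0,0,-1,1],[0,0,0,-1,1]])

```text
time_s: 7.77
ee_pos: [0.5157, 0.2378, 0.2272]
eef_rot: [180.0, 0.2, 17.4]
force: [0.3, -1.7, -0.9]
grip_width: 0.0358
finger_force: 25.0
```

servo_tool(series=[[0,0,0,-1,1],[0,0,0,-1,1],[0,0,0,-1,1],[0,0,0,-1,1],[0,0,0,-1,1]])

```text
time_s: 8.18
ee_pos: [0.5161, 0.2369, 0.2273]
eef_rot: [-179.9, 0.2, 47.3]
force: [-0.2, -0.5, -0.9]
grip_width: 0.0361
finger_force: 25.0
```

servo_tool(series=[[0,0,0,-1,1],[0,0,0,-1,1],[0,0,0,-1,1],[0,0,0,-1,1],[0,0,0,-1,1]])

```text
time_s: 8.6
ee_pos: [0.5161, 0.2368, 0.2274]
eef_rot: [-179.8, 0.1, 77.3]
force: [-0.0, 0.7, -0.4]
grip_width: 0.0355
finger_force: 25.0
```

servo_tool(series=[[0,0,0,-1,1],[0,0,0,-1,1],[0,0,0,-1,1],[0,0,0,-1,1],[0,0,0,0,1]])

```text
time_s: 9.02
ee_pos: [0.5162, 0.2367, 0.2273]
eef_rot: [-179.8, 0.0, 101.1]
force: [-0.2, 0.3, -0.6]
grip_width: 0.0359
finger_force: 25.0
```

servo_tool(series=[[0,-0.4,0.4,0,1],[0,-0.3,0.7,0,1],[0,0,0.8,0,1],[0,0,0.8,0,1],[0,0,0.6,0,1]])

```text
time_s: 9.43
ee_pos: [0.4986, 0.2332, 0.1443]
eef_rot: [-179.8, 0.1, 100.9]
force: [0.3, 0.3, -1.3]
grip_width: 0.0358
finger_force: 25.0
```

servo_tool(series=[[0,0,0.3,0,1],[0,0,0.3,0,1],[0,0,0,0,1],[0,0,0,0,1],[0,0,0,0,1]])

```text
time_s: 9.85
ee_pos: [0.5006, 0.2345, 0.1324]
eef_rot: [179.9, -0.0, 101.0]
force: [-0.1, 0.2, -0.8]
grip_width: 0.0358
finger_force: 25.0
```

```bash
python3 - <<'E'
from h import *
p,d=snap('side','side2.png'); cv2.imwrite('pics/side2c.png',cv2.resize(p[90:290,240:480,::-1],(720,600)))
E
```

```text
(no output)
```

View pics/side2c.png

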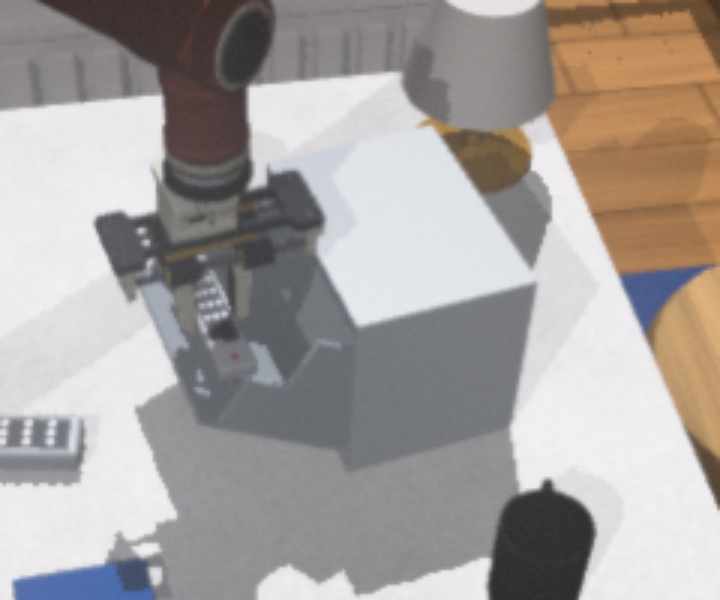

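The crop shows the remote held at about (220,330), between the panel and the housing and inside the side walls. The gripper body clears the housing edge. I'll lower it a little more and release.

servo_tool(series=[[0,0,0.3,0,1],[0,0,0,0,1],[0,0,0,0,0.45],[0,0,0,0,0.45],[0,0,0,0,0.45]])

```text
time_s: 10.32
ee_pos: [0.5003, 0.2342, 0.1245]
eef_rot: [180.0, -0.0, 101.0]
force: [0.0, 0.5, -0.1]
grip_width: 0.0492
finger_force: 0.0
```

servo_tool(series=[[0,0,0,0,0.45],[0,0,0,0,0.45],[0,0,0,0,0.45],[0,0,-0.5,0,0.45],[0,0,-0.8,0,0.45]])

```text
time_s: 10.73
ee_pos: [0.4987, 0.2332, 0.1553]
eef_rot: [-179.7, 0.1, 101.0]
force: [0.3, -0.6, -0.6]
grip_width: 0.0515
finger_force: 0.0
```

servo_tool(series=[[0,0,-0.9,0,0.45],[0,0,-0.9,0,0.45],[0,0,-0.9,0,0.45],[0,0,-0.6,0,0.45],[0,0,0,0,0.45]])

```text
time_s: 11.15
ee_pos: [0.5017, 0.2354, 0.2427]
eef_rot: [179.6, -0.1, 101.0]
force: [-0.5, 0.8, 0.3]
grip_width: 0.051
finger_force: 0.0
```

```bash
python3 - <<'E'
from h import *
p,d=snap('side','side3.png'); cv2.imwrite('pics/side3c.png',cv2.resize(p[90:290,240:480,::-1],(720,600)))
for q in ['flap_top','remote']: print(q,[(np.round(r['position'],3).tolist(),round(r['score'],2)) for r in eyes.tip_of('side',q)][:4])
E
```

```text
flap_top [([0.451, 0.229, 0.111], 0.82), ([0.644, -0.352, 0.004], 0.24)]
remote [([0.509, 0.233, 0.079], 0.92), ([0.32, -0.272, -0.003], 0.78), ([0.264, 0.22, 0.002], 0.71)]
```

View pics/side3c.png

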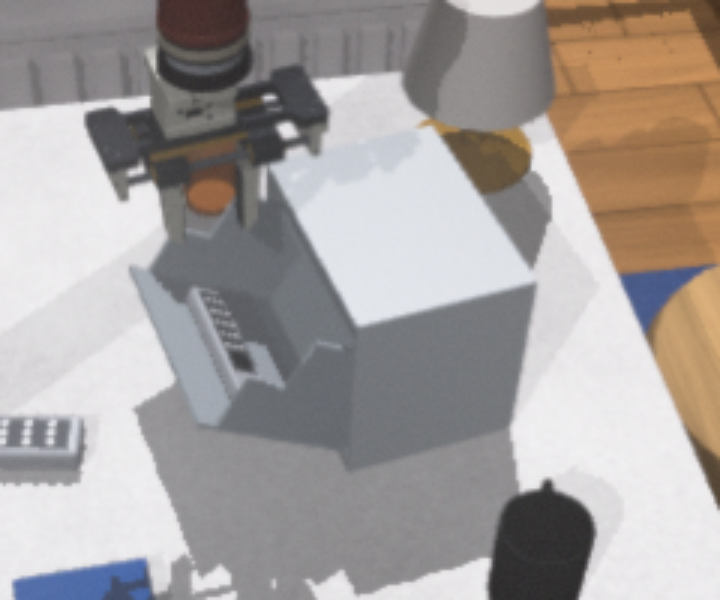

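The remote is lying in the open bucket against the panel, at about (225,340) in the crop, and it has been let go. Next I move in front of the flap, turn so the gripper's broad side runs along the hinge, and close the fingers.

servo_tool(series=[[0,-0.9,0,0,0.6],[0,-0.9,0,0,0.8],[0,-0.9,0,0,1],[0,-0.9,0,0,1],[0,-0.2,0,0,1]], grip_force=20)

```text
time_s: 11.72
ee_pos: [0.4025, 0.2147, 0.2377]
eef_rot: [-179.7, 0.1, 101.2]
force: [-0.1, 0.7, 0.0]
grip_width: 0.0223
finger_force: 0.0
```

servo_tool(series=[[0,0,0,1,1],[0,0,0,1,1],[0,0,0,1,1],[0,0,0,1,1],[0,0,0,1,1]])

```text
time_s: 12.13
ee_pos: [0.4072, 0.2156, 0.2381]
eef_rot: [-179.9, 0.1, 70.7]
force: [-0.9, -0.1, -0.7]
grip_width: 0.0004
finger_force: 0.0
```

servo_tool(series=[[0,0,0,1,1],[0,0,0,1,1],[0,0,0,1,1],[0,0,0,1,1],[0,0,0,1,1]])

```text
time_s: 12.55
ee_pos: [0.4072, 0.2157, 0.2381]
eef_rot: [-180.0, 0.1, 40.7]
force: [0.8, -0.9, 0.0]
grip_width: 0.0004
finger_force: 0.0
```

servo_tool(series=[[0,0,0,1,1],[0,0,0,1,1],[0,0,0,1,1],[0,0,0,1,1],[0,0,0,0.8,1]])

```text
time_s: 12.97
ee_pos: [0.4072, 0.2157, 0.2381]
eef_rot: [179.9, 0.1, 11.9]
force: [0.6, -1.2, 0.2]
grip_width: 0.0004
finger_force: 0.0
```

servo_tool(series=[[0,0,0,0,1],[0,0,0,0,1],[0,0,0,0,1],[0,0,0,0,1],[0,0,0,0,1]])

```text
time_s: 13.38
ee_pos: [0.4069, 0.2158, 0.239]
eef_rot: [180.0, 0.0, 12.3]
force: [-0.9, -0.3, -0.0]
grip_width: 0.0005
finger_force: 0.0
```

servo_tool(series=[[0,0,0.9,0,1],[0,0,0.9,0,1],[0,0,0.9,0,1],[0,0,0.9,0,1],[0,0,0.9,0,1]])

```text
time_s: 13.8
ee_pos: [0.4071, 0.216, 0.1259]
eef_rot: [-180.0, -0.1, 12.2]
force: [-0.1, 0.8, -0.7]
grip_width: 0.0004
finger_force: 0.0
```

servo_tool(series=[[0,0,0.9,0,1],[0,0,0.4,0,1],[0,0,0,0,1],[0,0,0,0,1],[0,0,0,0,1]])

```text
time_s: 14.22
ee_pos: [0.4075, 0.2163, 0.0949]
eef_rot: [-180.0, -0.1, 12.2]
force: [0.5, 0.1, -0.1]
grip_width: 0.0006
finger_force: 0.0
```

servo_tool(series=[[0.3,0,0,0,1],[0.3,0,0,0,1],[0.3,0,0,0,1],[0.3,0,0,0,1],[0.3,0,0,0,1]])

```text
time_s: 14.63
ee_pos: [0.4425, 0.2235, 0.0943]
eef_rot: [180.0, 0.3, 12.2]
force: [-14.6, 0.3, 10.0]
grip_width: 0.0006
finger_force: 7.2
```

Contact made. The edge travels an arc of 170 mm radius, so the finger follows that arc slowly.

servo_tool(series=[[0.2,0,-0.27,0,1],[0.2,0,-0.27,0,1],[0.23,0,-0.25,0,1],[0.23,0,-0.25,0,1],[0.25,0,-0.23,0,1]])

```text
time_s: 15.05
ee_pos: [0.4674, 0.2283, 0.1259]
eef_rot: [179.9, 0.5, 12.2]
force: [-7.3, -2.0, 4.9]
grip_width: 0.0004
finger_force: 3.9
```

servo_tool(series=[[0.25,0,-0.22,0,1],[0.27,0,-0.2,0,1],[0.27,0,-0.2,0,1],[0.29,0,-0.17,0,1],[0.29,0,-0.17,0,1]])

```text
time_s: 15.47
ee_pos: [0.5051, 0.2368, 0.1506]
eef_rot: [180.0, -0.0, 12.2]
force: [-1.7, -2.0, 1.4]
grip_width: 0.0003
finger_force: 1.1
```

servo_tool(series=[[0.31,0,-0.14,0,1],[0.31,0,-0.14,0,1],[0.32,0,-0.11,0,1],[0.32,0,-0.11,0,1],[0,0,0,0,1]])

```text
time_s: 15.88
ee_pos: [0.5381, 0.2443, 0.163]
eef_rot: [-179.9, -0.3, 12.2]
force: [0.2, -0.3, 0.5]
grip_width: 0.0002
finger_force: 0.0
```

```bash
python3 - <<'E'
from h import *
print(np.round(arm.get_obs()['ee_pos'],4))
p,d=snap('side','side4.png'); cv2.imwrite('pics/side4c.png',cv2.resize(p[90:290,240:480,::-1],(720,600)))
for q in ['flap_top','remote']: print(q,[(np.round(r['position'],3).tolist(),round(r['score'],2)) for r in eyes.tip_of('side',q)][:4])
E
```

```text
[0.5381 0.2443 0.163 ]
flap_top [([0.55, 0.245, 0.187], 0.94)]
remote [([0.27, 0.219, 0.003], 0.75), ([0.593, 0.249, 0.043], 0.5), ([0.591, 0.255, 0.018], 0.47)]
```

View pics/side4c.png

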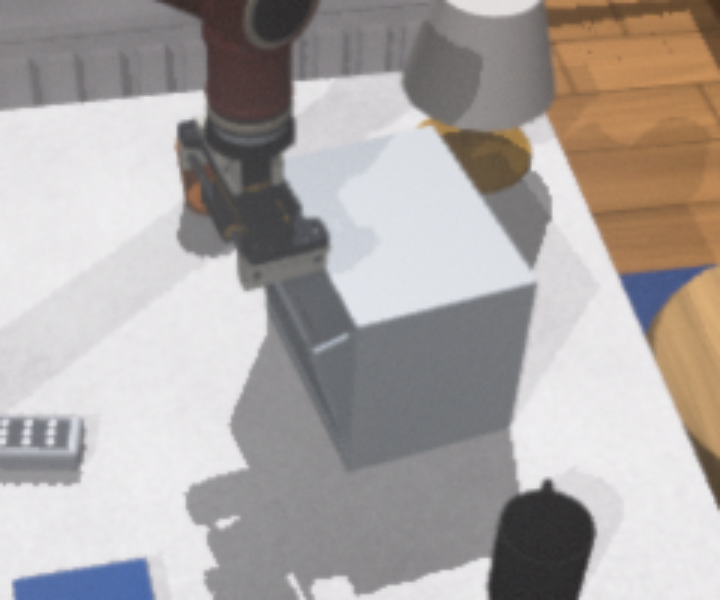

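The flap is nearly up, with a gap left at about (300,330), and the remote now reads low inside the bucket at around z 0.04. I'll keep pushing it shut.

servo_tool(series=[[0.33,0,-0.08,0,1],[0.33,0,-0.06,0,1],[0.33,0,-0.04,0,1],[0.3,0,0,0,1],[0.2,0,0,0,1]])

```text
time_s: 16.45
ee_pos: [0.5717, 0.2519, 0.1668]
eef_rot: [-180.0, -0.0, 12.2]
force: [-0.3, -0.5, 0.8]
grip_width: 0.0003
finger_force: 0.3
```

servo_tool(series=[[0.15,0,0,0,1],[0.1,0,0,0,1],[0.1,0,0,0,1],[0,0,0,0,1],[0,0,0,0,1]])

```text
time_s: 16.87
ee_pos: [0.5798, 0.2535, 0.1669]
eef_rot: [-180.0, -0.0, 12.2]
force: [0.4, -0.8, -0.5]
grip_width: 0.0004
finger_force: 0.0
```

servo_tool(series=[[0.1,0,0,0,1],[0.1,0,0,0,1],[0,0,0,0,1],[0,0,0,0,1],[0,0,0,0,1]])

```text
time_s: 17.28
ee_pos: [0.5823, 0.254, 0.1668]
eef_rot: [180.0, 0.3, 12.2]
force: [-5.5, -0.8, 2.6]
grip_width: 0.0006
finger_force: 2.6
```

servo_tool(series=[[0.1,0,0,0,1],[0,0,0,0,1],[0,0,0,0,1],[0,0,0,0,1],[0,0,0,0,1]])

```text
time_s: 17.7
ee_pos: [0.5823, 0.254, 0.1668]
eef_rot: [179.9, 0.7, 12.2]
force: [-10.6, -2.7, 6.8]
grip_width: 0.0003
finger_force: 5.1
```

The flap has hit a hard stop: the force rises but nothing moves. I'll back off and check.

servo_tool(series=[[-0.5,0,0,0,1],[-0.8,0,0,0,1],[-0.9,0,0,0,1],[-0.9,0,0,0,1],[-0.8,0,0,0,1]])

```text
time_s: 18.12
ee_pos: [0.4909, 0.2342, 0.1671]
eef_rot: [-180.0, -0.0, 12.2]
force: [-0.8, -0.3, 0.2]
grip_width: 0.0005
finger_force: 0.0
```

servo_tool(series=[[-0.8,0,-0.5,0,1],[-0.5,0,-0.5,0,1],[0,0,0,0,1],[0,0,0,0,1],[0,0,0,0,1]])

```text
time_s: 18.53
ee_pos: [0.4612, 0.2276, 0.1918]
eef_rot: [-180.0, -0.1, 12.2]
force: [0.1, -0.1, 0.6]
grip_width: 0.0005
finger_force: 0.0
```

```bash
python3 - <<'E'
from h import *
o=arm.get_obs(); print(np.round(o['ee_pos'],3),np.round(o['force'],1))
p,d=snap('side','side5.png'); cv2.imwrite('pics/side5c.png',cv2.resize(p[90:290,240:480,::-1],(720,600)))
for q in ['flap_top','bucket_frame','remote','clipper','mug','candle_glass']: print(q,[(np.round(r['position'],3).tolist(),round(r['score'],2)) for r in eyes.tip_of('side',q)][:4])
E
```

```text
[0.461 0.228 0.192] [ 0.1 -0.1  0.6]
flap_top []
bucket_frame [([0.593, 0.256, 0.021], 0.87)]
remote [([0.266, 0.216, 0.004], 0.92), ([0.318, -0.272, -0.001], 0.56)]
clipper [([0.642, -0.352, 0.003], 0.67)]
mug [([0.751, -0.017, 0.003], 0.98)]
candle_glass []
```

View pics/side5c.png

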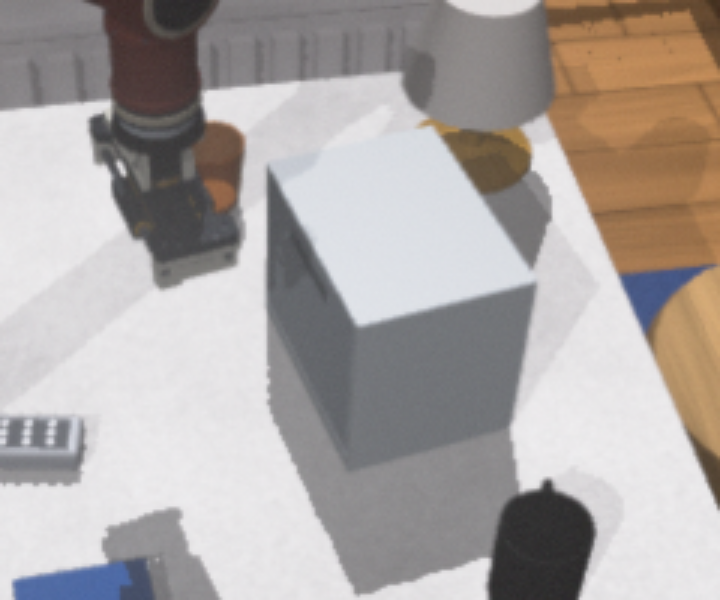

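The bin's front is flush with the housing at about (310,310). The mug and candle glass look undisturbed, and the gripper is clear, so I hand in.

```bash
python3 -c "
from station import job_done
print(job_done())"
```

```text
the job is handed in; nothing more can be done
None
```

I lowered the silver remote into the open bin, let go of it there, pushed the bin shut and handed the job in at about 19 s; the final picture shows the front flush, but no verdict came back.

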